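# Seat the flywheel on the tapered crankshaft

## Task

Pick up the loose flywheel and lower it onto the small engine's upright tapered shaft, feel for the key by turning the flywheel under light pressure until its keyway drops over the key, then press it fully home with a steady push of about 20 N and let go. Do not drop it on or force it down: the shaft must never take more than 50 N; leave the oil bottle, can, hammer and tray where they are.

Things in the scene. Friction and masses are not known exactly. Their poses are not given: they have to be found in the camera images.
- flywheel: Loose aluminium flywheel, 0.3 to 0.55 kg, flat on the bench, boss up. Disc 104 mm diameter, 14 mm thick, fins 4 mm high on top outside radius 35 mm. Tapered bore right through: radius 17 mm at the underside, shrinking evenly to 7.2 mm at the boss's top. Origin: centre of the underside; z up the bore, x towards the keyway and the dark magnet block (14 x 22 x 16 mm) on the rim.
- engine: Small aluminium engine bolted to the bench, crankcase 120 x 110 mm, finned cylinder along its +x. Origin: foot centre on the bench. Crankshaft upright on its z axis: collar 54 mm wide, top at 112 mm; above it a steel cone matching the bore's taper (0.25 mm slack), radius 8.7 mm at its top, 150 mm up; 10 mm stub up to 172 mm. Stiff to turn (0.5 N m): a lightly pressed flywheel slides round on it.
- seat (a point): Point on the shaft's axis, 112 mm above the bench, fixed to the engine, axes as the engine's: centre of the collar's flat top. Fully home, the flywheel's underside rests on the collar and its origin lies here (to about 1 mm); the keyway then has about 2 degrees of play each way on the key.
- oil: Bystander: black oil bottle, 72 mm diameter, 170 mm tall, origin under its centre.
- can: Bystander: white can, 60 mm diameter, 130 mm tall, origin under its centre.
- hammer: Bystander: hammer lying on the bench, 260 mm long.
- tray: Bystander: empty steel parts tray, 90 x 70 x 30 mm, origin under its centre.
- boss (a point): Centre of the top of the flywheel's round boss, 46 mm above its underside. The boss is 44 mm in diameter and 32 mm high above the disc: grip it here from above, at any yaw.
- keyway (a point): Outer end of the keyway, at the flywheel's underside, 23 mm out along its +x. The keyway is a notch in the bore's lower 14 mm, spanning 18 degrees to each side of the flywheel's +x.
- key_level (a point): Point on the shaft's axis level with the key's upper end, 124 mm above the bench. The key, 8 mm wide, bevelled, stands out to radius 21 mm. Seen from above it points 0.2 to 1.5 rad counter-clockwise from the engine's +x; the angle is not measured: look or feel. Off the key, the flywheel stops with its underside here, 12 mm above home; it drops when within about 4 degrees of the key.
There are look-alikes about, which are no part of the job. Several things look just like the flywheel: the one meant starts nearest to the robot's base.

How it is judged:
By the outcome, as a careful person would: the job done as asked, in the order asked, and still so for the second after the job is handed in, with the robot touching nothing.
It also fails if it takes over 72 s, if anything falls off the work surface, if the arm or the gripper's body presses on something with over 40 N, if the wrist force passes 120 N, or if a joint passes its speed limit or range.

## Robot

A 6-joint arm with a two-finger parallel gripper is mounted at the origin on the work surface. World frame = base frame: x ahead of the robot, y to its left, z up, the work surface at z = 0. Lengths are in m, angles in degrees, forces in N, time in s.
With the tool pointing down it reaches from about 0.25 to 0.725 m from the base axis. Payload 9.7 kg.
Tool frame: the origin (TCP) lies midway between the tips of the shut fingers; the grasp point (between the pads) lies 19 mm behind it; z points along the fingers, y is the line along which they close (so a half turn about z gives the same grasp; the last joint's range is limited). The gripper opens to 85 mm and grips with 20 to 120 N. Pads are 22 mm wide; open, the fingers measure 114 mm over their backs; the gripper's body (76 mm by 85 mm) begins 54 mm behind the grasp point. The pads swing forward as they close: fully open they stand 13 mm farther back than shut.
Start: joints at [69.844, 4.979, 10.078, 95.1, 0, 90], TCP at [0.19, 0.516, 0.204] pointing down, gripper open.
Joint ranges: [-179.16, 179.16], [-48.56, 103.87], [-65.8, 70.77], [-126.05, 130.52], [-82.76, 87.17], [-180, 180]. Speed limits (degrees/s): [127.2, 127.2, 147.25, 180, 180, 180].

## Interface

Orientations are given as [roll, pitch, yaw] about the fixed x, y, z axes, in that order (R = Rz(yaw) Ry(pitch) Rx(roll)).
In Python, from workcell import * gives the robot as it stands.
- The arm moves only by the tool servo_tool, never from a script. Its argument "moves" is a list of rows, each a list of 4 numbers: the shift along the world's x, y, z in cm, then the turn about the world's z in rad. A call has 1 to 20 rows; each row is the pose to reach, as a shift and turn from the pose commanded when the call began; what a row does not reach only later rows make up. A row lasts 1/12 s, in which the tool goes at most 41.7 mm and 7.16 degrees, less where a joint would pass 70% of its speed; a pose out of reach is approached as far as the arm can. A call with a gripper value outside its range is refused whole. "claw" is the closure, from 0 (fully open) to 1 (shut), set as the call begins (left out, the last holds). The fingers move at their own pace and stop on an object; "force" is the grip in N (left out, the last holds). Time passes only in rows, so rows that repeat a pose let the fingers close. It gives the time, the measured TCP pose, the force, the opening and the grip force at its end, in the units of the state.
- get_obs(): the state, without advancing time (a new reading comes with each control period).
- camera(name): name is "side" or "top"; returns the picture (480x640x3 uint8, red, green, blue); there is no depth.
- get_calibration(name): a dict with "fx", "fy", "cx", "cy" (pixels), "rvec" (rotation vector, rad) and "tvec" (3), from world to camera coordinates, as OpenCV has them. Camera axes: x right, y down, z forward; pixel columns grow to the right and rows downward; lengths in m; the calibration is good to about 2 mm. A picture is of the moment at which its call begins. get_calibration takes no time and is no camera call.
- job_done(): hands the job in; it is judged then, once.
The state is a dict: "time": time; "q": joint angles; "qd": joint speeds; "joint_efforts": joint torques, N m; "ee_pos": TCP position; "tcp_rot": TCP orientation; "wrist_force": force on the tool from outside, world axes, zero at the start; "torque": the same for the moment, N m; "opening": finger opening in m; "grasp_force": force on a finger pad.
Only numpy, scipy, OpenCV 4.12 (cv2) and the standard library are available. Lean on these libraries where they do the work, as an engineer would, in place of code of your own. Each camera call takes 0.05 s, during which the arm holds its last target. There are 200 camera calls.

## Working session

There is one attempt and no reset: what is moved stays moved. The work goes in short steps, Python scripts to look and compute and a tool call to move; the robot and the scene stay as the last step left them, time stands still between calls to the robot, and variables do not carry over. Pictures are saved under pics/ and viewed, at most 10 in all, crops included, and the job is handed in when it is done.

Besides the shell and the picture viewer there is one more tool, called as a command line: name --pt "numbers of a row" for each row, then --argument value for the rest. servo_tool: Moves the arm, as the interface text tells. Its arguments: {"type":"object","properties":{"moves":{"type":"array","items":{"type":"array","items":{"type":"number"}}},"claw":{"type":"number"},"force":{"type":"number"}},"required":["moves"]}

```bash
mkdir -p pics; ls; cat > h.py <<'E'
from workcell import *
import numpy as np, cv2
def cal(n):
    c=get_calibration(n); K=np.array([[c['fx'],0,c['cx']],[0,c['fy'],c['cy']],[0,0,1.]])
    return K,np.array(c['rvec'],float),np.array(c['tvec'],float)
def ray(n,uv):
    K,r,t=cal(n); R=cv2.Rodrigues(r)[0]
    return -R.T@t, R.T@np.linalg.inv(K)@np.array([uv[0],uv[1],1.])
def onz(n,uv,z):
    o,d=ray(n,uv); return o+d*(z-o[2])/d[2]
def proj(n,p):
    K,r,t=cal(n); return cv2.projectPoints(np.array(p,float).reshape(-1,3),r,t,K,None)[0].reshape(-1,2)
def tri(a,b):
    o1,d1=ray('top',a); o2,d2=ray('side',b)
    s=np.linalg.lstsq(np.c_[d1,-d2],o2-o1,rcond=None)[0]
    p,q=o1+s[0]*d1,o2+s[1]*d2; return (p+q)/2,np.linalg.norm(p-q)
def snap(n,f):
    im=camera(n); cv2.imwrite('pics/'+f,im[:,:,::-1]); return im
E
python3 - <<'E'
from h import *
for n in('top','side'):
    snap(n,n+'1.png'); print(n,get_calibration(n), ray(n,(320,240)))
print(get_obs())
E
```

```text
pics
top {'fx': 578.8681087796209, 'fy': 578.8681087796209, 'cx': 312.0568977809664, 'cy': 248.36780395399168, 'rvec': array([ 2.14125266, -2.19758701,  0.1091202 ]), 'tvec': array([-4.00576683e-04,  5.83434019e-01,  1.44251659e+00])} (array([ 0.43521857, -0.0139576 ,  1.4938673 ]), array([ 0.11457658, -0.01517231, -0.99349849]))
side {'fx': 575.2199256059313, 'fy': 575.2199256059313, 'cx': 318.4581404860712, 'cy': 228.18907302310814, 'rvec': array([ 2.23028705, -0.76330347,  0.31699746]), 'tvec': array([-0.44600515,  0.33135323,  1.0896158 ])} (array([ 0.01821702, -0.71748461,  0.99038484]), array([ 0.4304607 ,  0.56156982, -0.70694533]))
{'time': 0.1, 'q': array([ 6.98436720e+01,  5.00684078e+00,  1.00404004e+01,  9.50979076e+01,
       -1.77883412e-03,  8.99993872e+01]), 'qd': array([ 0.01671294, -0.04979925,  0.07872262, -0.01763479,  0.01172512,
        0.0558145 ]), 'joint_efforts': array([-7.00244000e-04, -5.21561158e+01,  4.65654159e+01,  1.59457832e-02,
       -3.40815120e-05,  1.84518393e-05]), 'ee_pos': array([0.18945482, 0.51610864, 0.2031772 ]), 'tcp_rot': array([-1.79935652e+02,  1.77814474e-03,  1.59844287e+02]), 'wrist_force': array([-0.24909875,  0.11140609, -0.53238677]), 'torque': array([ 0.03559816, -0.00840433,  0.05219742]), 'grasp_force': 0.0, 'opening': 0.08472130980327336}
```

View pics/top1.png

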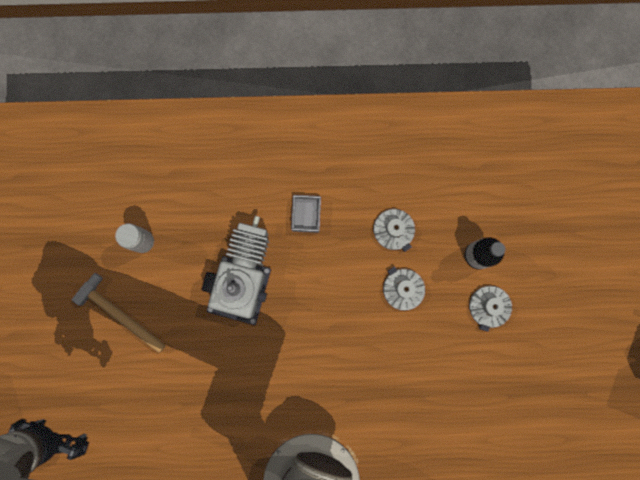

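View pics/side1.png

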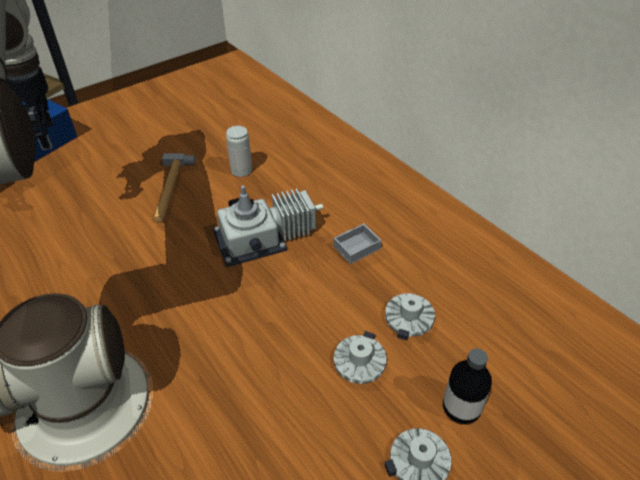

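The top view shows flywheels at (397,229), (405,289) and (491,306). The middle one is nearest the base at about (310,470), and its magnet is at (391,270). The engine is at (238,290) with its cylinder towards (250,240). In the side view the same flywheel is at (360,357) and the shaft tip at (243,187). Next I'll zoom in to get exact pixels.

```bash
python3 - <<'E'
from h import *
t=cv2.imread('pics/top1.png'); s=cv2.imread('pics/side1.png')
def c(im,x,y,w=66,h=50): return cv2.resize(im[y-h//2:y+h//2,x-w//2:x+w//2],(396,300),interpolation=cv2.INTER_CUBIC)
a=np.vstack([np.hstack([c(t,405,287),c(t,236,290)]),np.hstack([c(s,361,357),c(s,246,207)])])
cv2.imwrite('pics/crop1.png',a)
# bench disc masks: low saturation blobs
for n,im in(('top',t),('side',s)):
    hsv=cv2.cvtColor(im,cv2.COLOR_BGR2HSV); m=((hsv[...,1]<70)&(hsv[...,2]>50)).astype(np.uint8)*255
    m=cv2.morphologyEx(m,cv2.MORPH_CLOSE,np.ones((5,5)))
    cs,_=cv2.findContours(m,cv2.RETR_EXTERNAL,cv2.CHAIN_APPROX_NONE)
    for k in cs:
        A=cv2.contourArea(k)
        if 300<A<6000:
            e=cv2.fitEllipse(k); p=onz(n,e[0],.014); print(n,A,np.round(e[0],1),np.round(e[1],1),p.round(4),np.hypot(*p[:2]).round(3))
E
```

```text
top 3277.5 [311.1 460. ] [ 47.7 100.8] [0.0579 0.0004 0.014 ] 0.058
top 1300.0 [ 17.1 453.5] [39.7 54. ] [0.0922 0.7297 0.014 ] 0.735
top 1370.0 [490.  306.9] [41.3 42.8] [ 0.4234 -0.4639  0.014 ] 0.628
top 368.5 [ 86.1 289.9] [12.  44.3] [0.4933 0.5638 0.014 ] 0.749
top 1335.5 [403.4 288.6] [39.6 43.3] [ 0.4756 -0.2457  0.014 ] 0.535
top 772.0 [133.9 237.7] [25.2 39.5] [0.6243 0.4424 0.014 ] 0.765
top 4178.5 [240.7 277.1] [ 52.7 112. ] [0.5158 0.1687 0.014 ] 0.543
top 1305.0 [394.1 229.5] [39.3 42.7] [ 0.6282 -0.2283  0.014 ] 0.668
top 963.0 [305.6 213.1] [31.6 42.1] [ 0.6769 -0.0012  0.014 ] 0.677
top 467.5 [1433.8  -16.4] [  10.  2578.2] [ 1.2208 -3.0456  0.014 ] 3.281
side 2599.0 [419.2 456.1] [52.8 64.9] [ 0.4239 -0.4668  0.014 ] 0.631
side 710.5 [463.7 400.6] [37.4 41.1] [ 0.5646 -0.442   0.014 ] 0.717
side 1985.5 [359.9 358.1] [49.3 51.8] [ 0.4723 -0.2528  0.014 ] 0.536
side 1612.0 [409.5 314.4] [41.7 49.3] [ 0.6257 -0.2349  0.014 ] 0.668
side 1119.5 [356.8 243. ] [32.4 46.3] [ 0.6757 -0.0041  0.014 ] 0.676
side 4694.5 [262.9 222.2] [ 61.9 109.3] [0.5395 0.1949 0.014 ] 0.574
side 979.0 [238.7 150.5] [23. 57.] [0.651  0.4875 0.014 ] 0.813
side 488.5 [  7.4 163.4] [19.3 60. ] [0.1096 0.8353 0.014 ] 0.842
side 2818.5 [23.3 45.2] [52.7 98.7] [0.3719 1.539  0.014 ] 1.583
```

View pics/crop1.png

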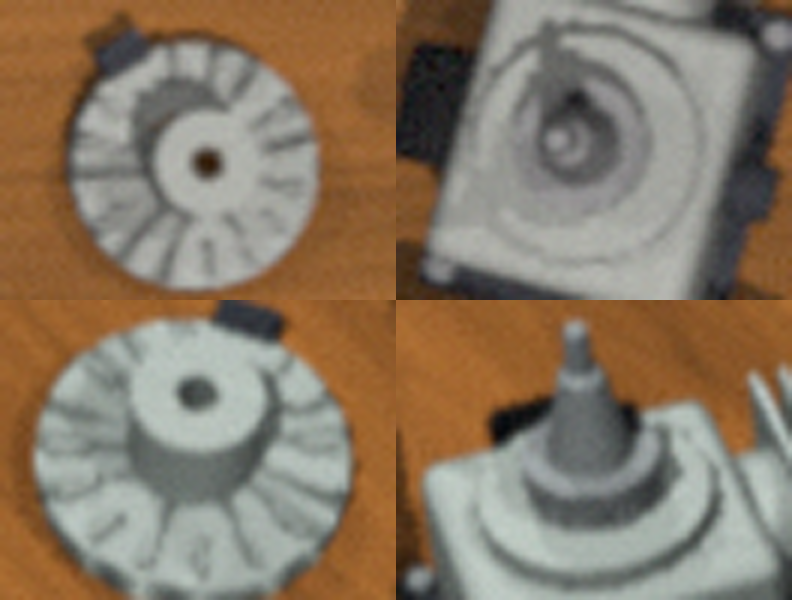

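The crop shows the hole at top (406.1,288.8) and side (360.6,346.9). The stub top is at top (231.6,287.8) and side (242.8,185.9). The collar is centred near top (233.8,288.8) and side (246.3,208.1). A dark spot, possibly the key, is at top crop (577,100), just above the shaft.

```bash
python3 - <<'E'
from h import *
t=cv2.imread('pics/top1.png'); s=cv2.imread('pics/side1.png')
b,e=tri((406.1,288.75),(360.6,346.9)); print('boss',b,e)
k,e=tri((231.6,287.75),(242.75,185.9)); print('stub',k,e)
c,e=tri((233.75,288.75),(246.25,208.1)); print('collar',c,e)
print('disc top',tri((403.4,288.6),(359.9,358.1)))
# magnet
for n,im,bx in(('top',t,(378,258,405,280)),('side',s,(355,325,382,345))):
    x0,y0,x1,y1=bx; r=im[y0:y1,x0:x1].astype(int); m=(r.max(2)<100)&(r[...,0]>r[...,2])
    v,u=np.nonzero(m); uv=(u.mean()+x0,v.mean()+y0); p=onz(n,uv,.012); d=p-b; print(n,uv,m.sum(),p,np.hypot(d[0],d[1]),np.degrees(np.arctan2(d[1],d[0])))
# cylinder fins & engine feet bolts: yaw
print('base pts',[onz('top',u,.01) .round(4) for u in((208.5,321),(257,322),(333,267))])
p0=k.copy()
for z in(.172,.15,.124,.112): print(z,proj('top',[*k[:2],z]),proj('side',[*k[:2],z]))
kp=onz('top',(203+(181.5/6-.5),265+(100.5/6-.5)),.122);d=kp-k;print('key?',kp,np.hypot(*d[:2]),np.degrees(np.arctan2(d[1],d[0])))
# polar darkness around axis on collar
g=cv2.cvtColor(t,cv2.COLOR_BGR2GRAY)
for a in range(-60,130,10):
    print(a,[int(g[int(round(q[1])),int(round(q[0]))]) for r in(.016,.019,.022,.025) for q in proj('top',[k[0]+r*np.cos(np.radians(a)),k[1]+r*np.sin(np.radians(a)),.116])])
# enlarge for yaw
im=cv2.resize(t[215:330,195:285],(540,690)[::1],interpolation=cv2.INTER_CUBIC)[:600]
im2=cv2.resize(t[277:300,220:250],(300,230),interpolation=cv2.INTER_CUBIC)
im=cv2.resize(t[215:330,195:285],(450,575),interpolation=cv2.INTER_CUBIC); o=np.zeros((575,760,3),np.uint8);o[:,:450]=im;o[:230,455:755]=im2
cv2.imwrite('pics/eng.png',o)
E
```

```text
boss [ 0.4749479  -0.24826898  0.04472023] 0.0018026043866184458
stub [0.48326783 0.16983301 0.17542774] 4.201426916307333e-05
collar [0.48489227 0.17351158 0.10569835] 0.0037480659353932755
disc top (array([ 0.47634736, -0.24771775,  0.00413287]), np.float64(0.0011737224580616345))
top (np.float64(392.3939393939394), np.float64(271.06060606060606)) 33 [ 0.52120375 -0.21983101  0.012     ] 0.05429845053857311 31.58308379385644
side (np.float64(368.97435897435895), np.float64(335.0769230769231)) 39 [ 0.5240138  -0.22111922  0.012     ] 0.05607648042311558 28.957181436891975
base pts [array([0.4063, 0.2527, 0.01  ]), array([0.4006, 0.1293, 0.01  ]), array([ 0.5357, -0.0681,  0.01  ])]
0.172 [[231.81466802 287.79126075]] [[242.89093261 187.09142554]]
0.15 [[233.13827735 288.10249325]] [[243.84341433 194.6302046 ]]
0.124 [[234.64791692 288.45746877]] [[244.94058425 203.31417345]]
0.112 [[235.32557787 288.61681345]] [[245.43688771 207.24235612]]
key? [0.50049622 0.17438468 0.122     ] 0.017819514839793597 14.79917161850818
-60 [142, 136, 122, 133]
-50 [140, 142, 121, 122]
-40 [136, 148, 125, 122]
-30 [120, 141, 126, 102]
-20 [128, 141, 147, 118]
-10 [104, 119, 142, 111]
0 [76, 89, 137, 130]
10 [47, 56, 85, 99]
20 [43, 31, 57, 86]
30 [61, 51, 75, 83]
40 [68, 57, 74, 88]
50 [65, 65, 80, 98]
60 [76, 68, 87, 128]
70 [103, 91, 116, 145]
80 [129, 90, 109, 134]
90 [117, 86, 104, 125]
100 [99, 90, 110, 122]
110 [107, 96, 117, 127]
120 [95, 105, 115, 128]
```

View pics/eng.png

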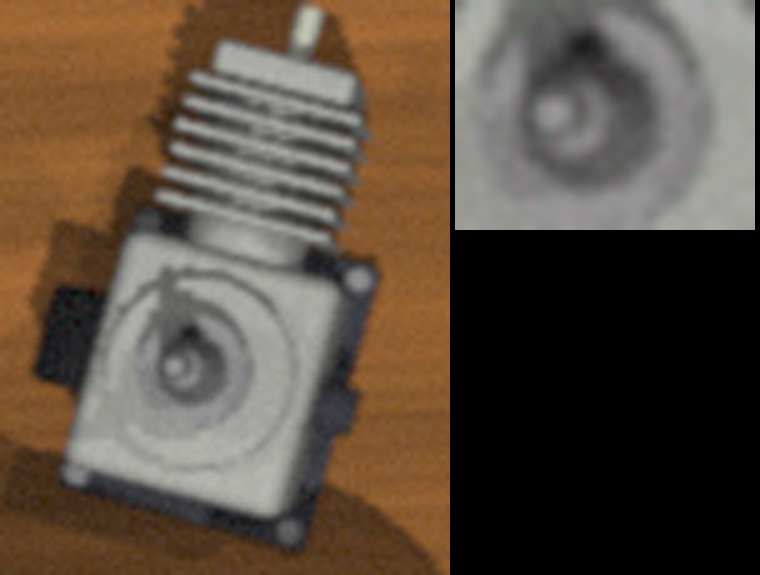

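The dark notch beside the cone, on the eng.png inset at about (585,42), is the key, at roughly 17° world. The engine's yaw is about -15°, so that fits the stated range. The flywheel's keyway points at about 30°, and its boss is at (0.475,-0.248,0.045), which agrees with the given 46 mm. I'll move above it.

servo_tool --pt "8 -20 3 -0.45" --pt "8 -20 3 -0.45" --pt "8 -20 3 -0.45" --pt "8 -20 3 -0.45" --pt "8 -20 3 -0.45" --pt "18 -45 2 -1.0" --pt "18 -45 2 -1.0" --pt "18 -45 2 -1.0" --pt "18 -45 2 -1.0" --pt "18 -45 2 -1.0" --pt "18 -45 2 -1.0" --pt "28.5 -76.4 -4 -1.7" --pt "28.5 -76.4 -8 -1.7" --pt "28.5 -76.4 -8 -1.7" --pt "28.5 -76.4 -8 -1.7" --pt "28.5 -76.4 -8 -1.7" --pt "28.5 -76.4 -8 -1.7" --pt "28.5 -76.4 -8 -1.7" --pt "28.5 -76.4 -8 -1.7" --pt "28.5 -76.4 -8 -1.7" --claw 0 --force 60

```text
time: 1.77
ee_pos: [0.4745, -0.2499, 0.1227]
tcp_rot: [-180.0, -0.0, 62.4]
wrist_force: [1.4, 0.1, 0.3]
opening: 0.0853
grasp_force: 0.0
```

servo_tool --pt "0 0 -3.5 0" --pt "0 0 -7 0" --pt "0 0 -9 0" --pt "0 0 -10 0" --pt "0 0 -10.7 0" --pt "0 0 -10.7 0" --pt "0 0 -10.7 0"

```text
time: 2.35
ee_pos: [0.4751, -0.2478, 0.018]
tcp_rot: [179.9, 0.0, 62.5]
wrist_force: [0.2, -0.2, -0.3]
opening: 0.0856
grasp_force: 0.0
```

```bash
python3 - <<'E'
from h import *
snap('top','t2.png'); s=snap('side','s2.png'); o=get_obs(); print(o['ee_pos'],o['tcp_rot'],o['wrist_force'])
t=cv2.imread('pics/t2.png');s=cv2.imread('pics/s2.png')
cv2.imwrite('pics/c2.png',np.hstack([cv2.resize(i,(396,396),interpolation=cv2.INTER_CUBIC) for i in(t[240:340,350:450],s[290:410,300:420])]))
E
```

```text
[ 0.4754995  -0.24801144  0.0185251 ] [ 1.79851430e+02 -7.73431134e-05  6.24565198e+01] [-0.28112738  0.10671556 -0.141165  ]
```

View pics/c2.png

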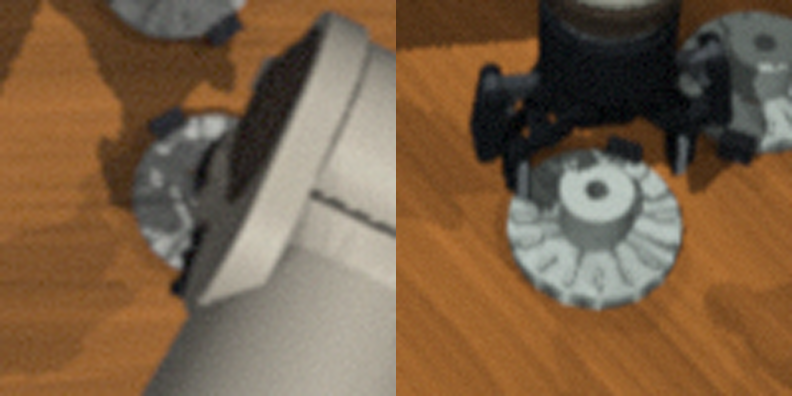

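```bash
python3 - <<'E'
from h import *
o=get_obs(); p=np.array(o['ee_pos']); a=np.radians(o['tcp_rot'][2]+90); d=np.array([np.cos(a),np.sin(a),0]); print(d)
for w in(-.0425,0,.0425):
  for z in (.018,.031,.046):
    q=proj('side',p*[1,1,0]+[0,0,z]+w*d)[0]; print(w,z,q,'crop',396+(q-[300,290])*3.3)
E
```

```text
[-0.88666017  0.46242161  0.        ]
-0.0425 0.018 [380.46521691 351.25848444] crop [661.53521579 598.15299865]
-0.0425 0.031 [380.91236831 347.49114351] crop [663.01081542 585.72077357]
-0.0425 0.046 [381.43717348 343.06955387] crop [664.74267248 571.12952778]
0 0.018 [359.68042451 354.50869328] crop [592.94540089 608.87868781]
0 0.031 [359.96464193 350.74992748] crop [593.88331837 596.47476068]
0 0.046 [360.29824346 346.33805848] crop [594.98420341 581.915593  ]
0.0425 0.018 [338.70622508 357.78852052] crop [523.73054276 619.70211772]
0.0425 0.031 [338.82450158 354.0386448 ] crop [524.1208552  607.32752784]
0.0425 0.046 [338.96334009 349.63686452] crop [524.57902229 592.80165293]
```

servo_tool --pt "0 0 0 0" --pt "0 0 0 0" --pt "0 0 0 0" --pt "0 0 0 0" --pt "0 0 0 0" --pt "0 0 0 0" --pt "0 0 0 0" --pt "0 0 0 0" --pt "0 0 0 0" --pt "0 0 0 0" --claw 1 --force 60

```text
time: 3.28
ee_pos: [0.4755, -0.2482, 0.0185]
tcp_rot: [179.8, -0.0, 62.4]
wrist_force: [-0.8, 0.1, 9.7]
opening: 0.0002
grasp_force: 4.8
```

servo_tool --pt "0 0 1 0" --pt "0 0 3 0" --pt "0 0 6 0" --pt "0 0 9 0" --pt "0 0 13 0" --pt "0 0 17 0" --pt "0 0 20 0" --pt "0 0 20 0" --pt "0 0 20 0" --pt "0 0 20 0"

```text
time: 4.12
ee_pos: [0.4744, -0.2476, 0.2165]
tcp_rot: [-180.0, 0.0, 62.4]
wrist_force: [0.4, 0.7, 0.2]
opening: -0.0004
grasp_force: 0.0
```

```bash
python3 - <<'E'
from h import *
snap('top','t3.png'); s=snap('side','s3.png'); o=get_obs(); p=o['ee_pos'];print(p,proj('side',p)-[290,190],proj('top',p))
t=cv2.imread('pics/t3.png');s=cv2.imread('pics/s3.png')
cv2.imwrite('pics/c3.png',np.hstack([cv2.resize(i,(396,594),interpolation=cv2.INTER_CUBIC) for i in(t[200:350,350:450],s[190:430,290:450])]))
E
```

```text
[ 0.47404774 -0.24744334  0.21550462] [[ 73.70463093 100.34895515]] [[418.3723459  286.41451433]]
```

View pics/c3.png

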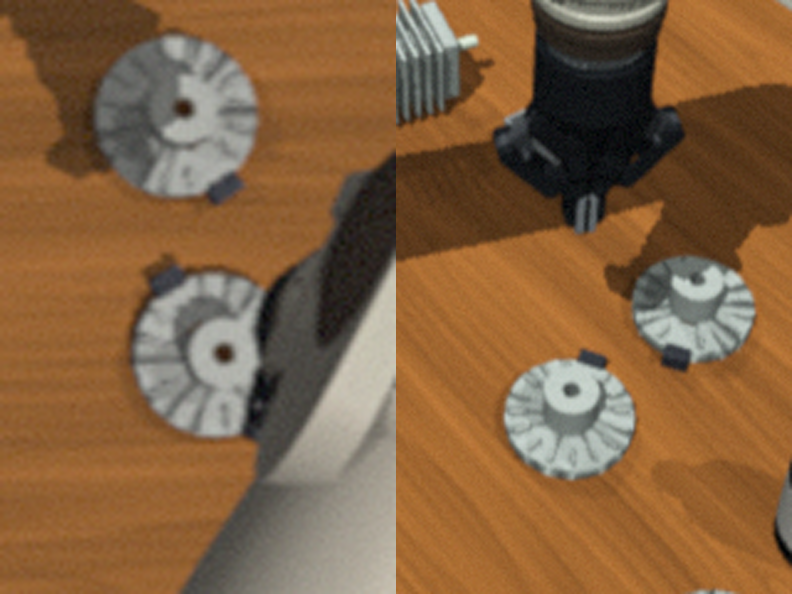

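The flywheel is unmoved and the fingers shut on nothing. In the side view the shut tip is at crop (587,231), where (578,248) was expected. So either the TCP reading or the camera height is off. The start pictures show both fingers, so I'll check against those.

```bash
python3 - <<'E'
from h import *
t=cv2.imread('pics/top1.png');s=cv2.imread('pics/side1.png')
p=np.array([.1895,.5161,.2032]); a=np.radians(159.84+90); d=np.array([np.cos(a),np.sin(a),0])
L=[]
for n,im,(x0,y0,w,h),k in(('top',t,(0,405,100,75),4),('side',s,(0,80,100,110),4)):
    c=cv2.resize(im[y0:y0+h,x0:x0+w],None,fx=k,fy=k,interpolation=cv2.INTER_CUBIC)
    for q in(-.0425,0,.0425):
        u=proj(n,p+q*d+[0,0,.013])[0]; print(n,u)
        cv2.circle(c,tuple(int(v) for v in (u-[x0,y0])*k),3,(0,255,0),-1)
    L.append(c)
H=440; o=np.zeros((H,800,3),np.uint8); o[:300,:400]=L[0]; o[:440,400:]=cv2.convertScaleAbs(L[1],alpha=1.6,beta=20); cv2.imwrite('pics/g1.png',o)
E
```

```text
top [ 51.32381067 421.4967523 ]
top [ 69.730895   427.98375269]
top [ 88.18027388 434.48565848]
side [ 51.79813466 136.52807484]
side [ 51.43406038 146.69901736]
side [ 51.05343623 157.33230444]
```

View pics/g1.png

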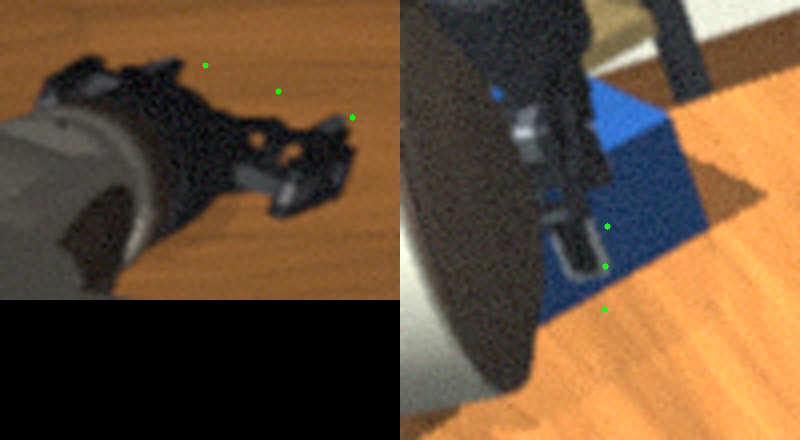

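```bash
python3 - <<'E'
from h import *
p=np.array([.1895,.5161,.2032]); a=np.radians(159.84+90); d=np.array([np.cos(a),np.sin(a),0])
for w,A,B in((1,(83,436),(46.25,149.25)),(-1,(42,422),(50,125.5))):
    q,e=tri(A,B); print(q,e,'expected',p+w*.0425*d+[0,0,.013], 'diff',q-(p+w*.0425*d+[0,0,.013]))
# solve residual shift for shut tip (side only, now): z-only or tool-x
s=cv2.imread('pics/s3.png'); 
tip=np.array([290+(587-396)/2.475,190+231/2.475]); P=np.array(get_obs()['ee_pos']); print('tip',tip,proj('side',P))
for z in (.01,.02,.03): print(z,proj('side',P+[0,0,z]))
print(proj('side',P+[.01,0,0]),proj('side',P+[0,.01,0]))
E
```

```text
[0.17424647 0.48027731 0.23618569] 0.0038157471846616956 expected [0.17485268 0.47620381 0.2162    ] diff [-0.00060621  0.0040735   0.01998569]
[0.20929138 0.56423863 0.24048922] 0.002695867899718227 expected [0.20414732 0.55599619 0.2162    ] diff [0.00514405 0.00824244 0.02428922]
tip [367.17171717 283.33333333] [[363.70463093 290.34895515]]
0.01 [[363.98069009 286.62226204]]
0.02 [[364.26060251 282.84355123]]
0.03 [[364.54444945 279.01172596]]
[[368.01976936 287.65192197]] [[359.97502622 286.89425051]]
```

The tips sit about 22 to 27 mm higher than the reading, and the contact force on the boss top while shut agrees with that. I'll open and go deeper.

servo_tool --pt "0 0 0 0" --pt "0 0 0 0" --pt "0 0 0 0" --pt "0 0 0 0" --pt "0 0 0 0" --pt "0 0 -4 0" --pt "0 0 -8 0" --pt "0 0 -12 0" --pt "0 0 -16 0" --pt "0 0 -19 0" --pt "0 0 -20 0" --pt "0 0 -21 0" --pt "0 0 -21.6 0" --pt "0 0 -22 0" --pt "0 0 -22.2 0" --pt "0 0 -22.4 0" --pt "0 0 -22.4 0" --pt "0 0 -22.4 0" --claw 0

```text
time: 5.72
ee_pos: [0.4749, -0.2479, -0.0064]
tcp_rot: [179.9, 0.0, 62.4]
wrist_force: [-0.0, -1.0, 0.4]
opening: 0.0853
grasp_force: 0.0
```

servo_tool --pt "0 0 0 0" --pt "0 0 0 0" --pt "0 0 0 0" --pt "0 0 0 0" --pt "0 0 0 0" --pt "0 0 0 0" --pt "0 0 0 0" --pt "0 0 0 0" --claw 1 --force 60

```text
time: 6.38
ee_pos: [0.475, -0.248, -0.0066]
tcp_rot: [179.9, 0.0, 62.4]
wrist_force: [-0.4, 0.1, 5.7]
opening: 0.0423
grasp_force: 61.9
```

```bash
python3 - <<'E'
from h import *
snap('side','s4.png'); snap('top','t4.png'); o=get_obs(); print({k:np.round(o[k],4) for k in('ee_pos','tcp_rot','wrist_force','torque','opening','grasp_force')})
E
```

```text
{'ee_pos': array([ 0.4751, -0.248 , -0.0065]), 'tcp_rot': array([1.799185e+02, 1.600000e-03, 6.244290e+01]), 'wrist_force': array([0.326, 0.131, 5.167]), 'torque': array([-0.0719, -0.184 ,  0.0119]), 'opening': np.float64(0.0422), 'grasp_force': np.float64(61.8638)}
```

servo_tool --pt "0 0 0.3 0" --pt "0 0 0.6 0" --pt "0 0 1 0" --pt "0 0 1.5 0" --pt "0 0 2 0" --pt "0 0 2 0" --pt "0 0 2 0" --pt "0 0 2 0"

```text
time: 7.15
ee_pos: [0.4744, -0.2477, 0.0127]
tcp_rot: [-180.0, 0.0, 62.4]
wrist_force: [-0.0, -0.4, -5.9]
opening: 0.0421
grasp_force: 61.5
```

```bash
python3 - <<'E'
from h import *
snap('side','s5.png'); snap('top','t5.png'); o=get_obs(); print({k:np.round(o[k],4) for k in('ee_pos','tcp_rot','wrist_force','torque','opening','grasp_force')})
t=cv2.imread('pics/t5.png');s=cv2.imread('pics/s5.png');s4=cv2.imread('pics/s4.png')
cv2.imwrite('pics/c5.png',np.hstack([cv2.resize(i,(390,390),interpolation=cv2.INTER_CUBIC) for i in(s4[290:410,300:420],s[290:410,300:420])]))
E
```

```text
{'ee_pos': array([ 0.4744, -0.2476,  0.0125]), 'tcp_rot': array([-1.799743e+02,  2.300000e-03,  6.244180e+01]), 'wrist_force': array([-0.334 , -0.5201, -5.425 ]), 'torque': array([-0.0168,  0.0178,  0.0159]), 'opening': np.float64(0.0421), 'grasp_force': np.float64(61.5458)}
```

View pics/c5.png

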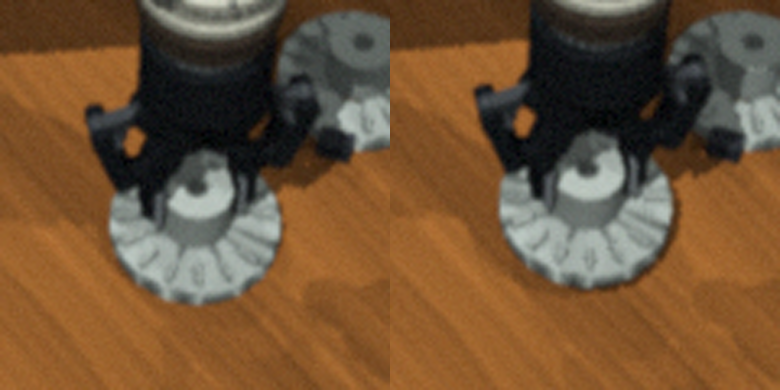

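Held and level, at about 0.55 kg. I'll raise it and carry it over the shaft.

servo_tool --pt "0 0 3 0" --pt "0 0 7 0" --pt "0 0 11 0" --pt "0 1 15 0" --pt "0 3 19 0" --pt "0 6 21 0" --pt "0 10 21 0" --pt "0 14 21 0" --pt "0 18 21 0" --pt "0.2 22 21 0" --pt "0.4 26 21 0" --pt "0.6 30 21 0" --pt "0.8 34 21 0" --pt "0.9 37 21 0" --pt "0.9 39.5 21 0" --pt "0.9 41 21 0" --pt "0.9 41.8 21 0" --pt "0.9 41.8 21 0" --pt "0.9 41.8 21 0" --pt "0.9 41.8 21 0"

```text
time: 8.92
ee_pos: [0.4836, 0.1693, 0.2228]
tcp_rot: [180.0, 0.0, 62.4]
wrist_force: [-0.9, -0.2, -5.2]
opening: 0.0423
grasp_force: 63.5
```

```bash
python3 - <<'E'
from h import *
snap('side','s6.png'); snap('top','t6.png'); o=get_obs(); print({k:np.round(o[k],4) for k in('ee_pos','tcp_rot','wrist_force','torque','opening')})
t=cv2.imread('pics/t6.png');s=cv2.imread('pics/s6.png')
P=np.array([.4833,.1698,0]);b=.0065+o['ee_pos'][2]
print('side stub/boss expected', [((proj('side',P+[0,0,z])[0]-[200,120])*4).round() for z in(.172,.15,b,b+.014,b+.046)])
print('top', [((proj('top',P+[0,0,z])[0]-[185,240])*4).round() for z in(.172,b+.014,b+.046)])
cv2.imwrite('pics/c6.png',np.hstack([cv2.resize(i,None,fx=4,fy=4,interpolation=cv2.INTER_CUBIC) for i in(t[240:345,185:285],s[120:225,200:300])]))
E
```

```text
{'ee_pos': array([0.4837, 0.1692, 0.2229]), 'tcp_rot': array([1.799875e+02, 2.400000e-03, 6.235430e+01]), 'wrist_force': array([ 0.2458, -0.7066, -5.9187]), 'torque': array([ 0.0091, -0.0086, -0.    ]), 'opening': np.float64(0.0422)}
side stub/boss expected [array([172., 268.]), array([175., 299.]), array([161., 186.]), array([159., 165.]), array([152., 116.])]
top [array([187., 191.]), array([169., 187.]), array([160., 185.])]
```

View pics/c6.png

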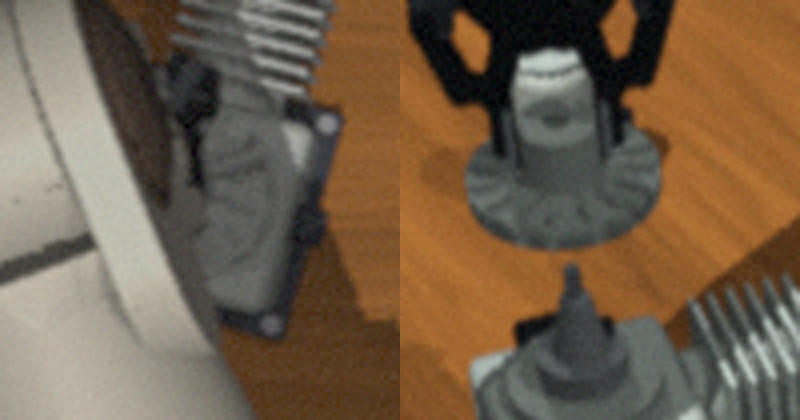

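The side view shows the bore's hole at crop (552,113) against an expected (552,116), and the stub tip at (572,267) against (572,268). They are aligned across that view. In the top view most of the wheel is hidden, so I'll check its visible right edge numerically.

```bash
python3 - <<'E'
from h import *
t=cv2.imread('pics/t6.png',0);t1=cv2.imread('pics/top1.png',0)
c=proj('top',[.4833,.1698,.247])[0]; print(c, .052*579/1.247)
for y in range(278,298,3): print(y,'now',t[y,236:264].tolist()); 
print('was',t1[287,236:264].tolist())
s=cv2.imread('pics/s6.png',cv2.IMREAD_COLOR); g=s.astype(int)
# wheel vs wood: colour saturation profile rows in side
m=(g[...,2]-g[...,0]<25).astype(int)
for y in range(160,182,3): 
    x=np.nonzero(m[y,212:272])[0]+212; print(y,x.min(),x.max())
for z in(.229,.243,.247): print(z,proj('side',[.4833+.052*np.cos(a),.1698+.052*np.sin(a),z] if 0 else [[.4833+.052*np.cos(a),.1698+.052*np.sin(a),z] for a in np.linspace(0,6.28,60)]).min(0),proj('side',[[.4833+.052*np.cos(a),.1698+.052*np.sin(a),z] for a in np.linspace(0,6.28,60)]).max(0))
x=m[:, 236:244].mean(1)[150:200]; print(x.round(1).tolist())
E
```

```text
[226.96781386 286.63263508] 24.14434643143544
278 now [75, 83, 85, 84, 81, 79, 83, 79, 81, 86, 88, 86, 95, 91, 86, 87, 91, 95, 98, 98, 99, 111, 136, 154, 145, 122, 92, 76]
281 now [69, 80, 87, 87, 85, 89, 83, 84, 81, 78, 80, 70, 70, 69, 64, 79, 86, 92, 94, 95, 96, 101, 100, 118, 121, 99, 78, 72]
284 now [56, 68, 74, 74, 74, 77, 72, 76, 84, 84, 85, 86, 86, 89, 92, 86, 84, 86, 90, 96, 90, 91, 90, 82, 69, 69, 65, 54]
287 now [55, 72, 79, 90, 94, 93, 92, 92, 93, 97, 96, 88, 90, 89, 89, 84, 76, 85, 83, 93, 89, 87, 84, 72, 66, 51, 39, 41]
290 now [69, 77, 80, 81, 80, 80, 84, 82, 87, 89, 94, 89, 91, 92, 96, 91, 86, 86, 93, 89, 85, 83, 69, 61, 57, 43, 35, 32]
293 now [83, 91, 92, 93, 97, 93, 93, 87, 93, 89, 81, 82, 80, 92, 90, 88, 80, 85, 90, 87, 80, 68, 55, 36, 32, 42, 35, 28]
296 now [65, 84, 84, 93, 94, 88, 89, 94, 95, 92, 93, 88, 94, 89, 82, 83, 82, 84, 91, 81, 73, 59, 44, 24, 32, 38, 43, 41]
was [86, 79, 78, 89, 116, 132, 134, 136, 129, 133, 156, 161, 159, 164, 163, 162, 156, 142, 143, 159, 163, 156, 136, 105, 86, 66, 49, 24]
160 218 264
163 217 264
166 217 264
169 217 263
172 218 261
175 220 259
178 224 254
181 232 245
0.229 [216.06083956 152.3188862 ] [264.47013503 181.99855154]
0.243 [215.20727466 147.154044  ] [264.00275697 176.74989874]
0.247 [214.96091089 145.66384159] [263.86819488 175.2345833 ]
[1.0, 1.0, 1.0, 1.0, 1.0, 1.0, 1.0, 1.0, 1.0, 1.0, 1.0, 1.0, 1.0, 1.0, 1.0, 1.0, 1.0, 1.0, 1.0, 1.0, 1.0, 1.0, 1.0, 1.0, 1.0, 1.0, 1.0, 1.0, 1.0, 1.0, 1.0, 1.0, 0.0, 0.0, 0.0, 0.0, 0.2, 0.4, 0.4, 0.2, 0.2, 0.4, 0.2, 0.4, 0.5, 0.5, 0.5, 0.5, 0.6, 1.0]
```

servo_tool --pt "0 0 -1 0" --pt "0 0 -2 0" --pt "0 0 -3 0" --pt "0 0 -4 0" --pt "0 0 -5 0" --pt "0 0 -6 0" --pt "0 0 -7 0" --pt "0 0 -8 0" --pt "0 0 -8.6 0" --pt "0 0 -9 0" --pt "0 0 -9.2 0" --pt "0 0 -9.4 0" --pt "0 0 -9.4 0" --pt "0 0 -9.4 0"

```text
time: 10.18
ee_pos: [0.4837, 0.1704, 0.1291]
tcp_rot: [180.0, -0.0, 62.4]
wrist_force: [-0.3, -0.3, -5.1]
opening: 0.0423
grasp_force: 63.5
```

servo_tool --pt "0 0 -0.2 0" --pt "0 0 -0.4 0" --pt "0 0 -0.6 0" --pt "0 0 -0.8 0" --pt "0 0 -0.8 0" --pt "0 0 -0.8 0"

```text
time: 10.68
ee_pos: [0.4839, 0.1712, 0.1208]
tcp_rot: [-180.0, -0.1, 62.5]
wrist_force: [1.9, 6.8, -4.5]
opening: 0.0423
grasp_force: 63.7
```

servo_tool --pt "0.03 0.1 0 0" --pt "0.05 0.2 0 0" --pt "0.05 0.2 0 0" --pt "0.05 0.2 0 0" --pt "0.05 0.2 0 0"

```text
time: 11.1
ee_pos: [0.4839, 0.1721, 0.1206]
tcp_rot: [-180.0, 0.0, 62.4]
wrist_force: [0.0, -0.3, -5.7]
opening: 0.0422
grasp_force: 63.5
```

servo_tool --pt "0 0.12 0 0" --pt "0 0.12 -0.1 0" --pt "0 0.12 -0.2 0" --pt "0 0.12 -0.3 0" --pt "0 0.12 -0.3 0" --pt "0 0.12 -0.3 0"

```text
time: 11.6
ee_pos: [0.484, 0.1735, 0.1177]
tcp_rot: [-180.0, 0.0, 62.4]
wrist_force: [0.7, -0.3, -5.4]
opening: 0.0421
grasp_force: 63.5
```

servo_tool --pt "0 0 -0.05 0" --pt "0 0 -0.1 0" --pt "0 0 -0.15 0" --pt "0 0 -0.15 0" --pt "0 0 -0.15 0"

```text
time: 12.02
ee_pos: [0.4842, 0.1735, 0.1171]
tcp_rot: [180.0, -0.0, 62.4]
wrist_force: [-3.1, -2.0, 4.9]
opening: 0.0425
grasp_force: 64.7
```

On the key's top with about 10 N. I'll turn towards the key, clockwise, in small steps.

servo_tool --pt "0 0 0 -0.02" --pt "0 0 0 -0.04" --pt "0 0 0 -0.06" --pt "0 0 0 -0.08" --pt "0 0 0 -0.1" --pt "0 0 0 -0.1" --pt "0 0 0 -0.1"

```text
time: 12.6
ee_pos: [0.4842, 0.1746, 0.117]
tcp_rot: [-180.0, -0.1, 56.7]
wrist_force: [-2.7, 3.7, 3.8]
opening: 0.0421
grasp_force: 64.5
```

servo_tool --pt "0 0 0 -0.02" --pt "0 0 0 -0.04" --pt "0 0 0 -0.06" --pt "0 0 0 -0.06" --pt "0 0 0 -0.06"

```text
time: 13.02
ee_pos: [0.4844, 0.1745, 0.1168]
tcp_rot: [-180.0, -0.1, 53.3]
wrist_force: [-1.9, 5.0, 3.4]
opening: 0.0423
grasp_force: 64.4
```

servo_tool --pt "0 0 0 -0.02" --pt "0 0 0 -0.04" --pt "0 0 0 -0.06" --pt "0 0 0 -0.06" --pt "0 0 0 -0.06"

```text
time: 13.43
ee_pos: [0.4845, 0.1741, 0.1166]
tcp_rot: [180.0, -0.1, 49.9]
wrist_force: [0.3, 5.9, 3.0]
opening: 0.0422
grasp_force: 64.3
```

servo_tool --pt "0 0 0 -0.02" --pt "0 0 0 -0.04" --pt "0 0 0 -0.06" --pt "0 0 0 -0.06" --pt "0 0 0 -0.06"

```text
time: 13.85
ee_pos: [0.4833, 0.1726, 0.1152]
tcp_rot: [-180.0, 0.2, 46.4]
wrist_force: [0.1, -0.2, -4.2]
opening: 0.042
grasp_force: 63.5
```

It has dropped: the z force fell to the bare weight at 46.4° yaw. I'll follow it down gently.

servo_tool --pt "0 0 -0.05 0" --pt "0 0 -0.1 0" --pt "0 0 -0.15 0" --pt "0 0 -0.2 0" --pt "0 0 -0.2 0" --pt "0 0 -0.2 0"

```text
time: 14.35
ee_pos: [0.4839, 0.1731, 0.1141]
tcp_rot: [180.0, 0.0, 46.4]
wrist_force: [-0.3, -4.6, -4.1]
opening: 0.0421
grasp_force: 63.6
```

servo_tool --pt "0 -0.06 -0.05 0" --pt "0 -0.06 -0.1 0" --pt "0 -0.06 -0.15 0" --pt "0 -0.06 -0.2 0" --pt "0 -0.06 -0.25 0" --pt "0 -0.06 -0.3 0" --pt "0 -0.06 -0.3 0" --pt "0 -0.06 -0.3 0"

```text
time: 15.02
ee_pos: [0.4843, 0.173, 0.1118]
tcp_rot: [180.0, -0.1, 46.4]
wrist_force: [-0.6, -4.3, 3.4]
opening: 0.0421
grasp_force: 64.4
```

```bash
python3 - <<'E'
from h import *
o=get_obs(); print({k:np.round(o[k],3) for k in('ee_pos','tcp_rot','wrist_force','torque')})
E
```

```text
{'ee_pos': array([0.484, 0.173, 0.112]), 'tcp_rot': array([ 1.79971e+02, -5.20000e-02,  4.63960e+01]), 'wrist_force': array([-0.591, -4.287,  3.437]), 'torque': array([-0.904,  0.06 , -0.114])}
```

servo_tool --pt "0 -0.06 0 -0.01" --pt "0 -0.06 0 -0.02" --pt "0 -0.06 0 -0.03" --pt "0 -0.06 0 -0.03" --pt "0 -0.06 0 -0.03"

```text
time: 15.43
ee_pos: [0.4841, 0.1729, 0.1112]
tcp_rot: [-180.0, -0.0, 44.7]
wrist_force: [0.3, 4.5, -0.9]
opening: 0.0417
grasp_force: 64.0
```

```bash
python3 - <<'E'
from h import *
o=get_obs(); print({k:np.round(o[k],3) for k in('ee_pos','tcp_rot','wrist_force','torque')})
E
```

```text
{'ee_pos': array([0.484, 0.173, 0.111]), 'tcp_rot': array([-1.79952e+02, -4.50000e-02,  4.47010e+01]), 'wrist_force': array([ 0.271,  4.468, -0.868]), 'torque': array([ 0.964, -0.101, -0.017])}
```

servo_tool --pt "0 0.03 0 -0.01" --pt "0 0.03 -0.05 -0.01" --pt "0 0.03 -0.1 -0.01" --pt "0 0.03 -0.15 -0.01" --pt "0 0.03 -0.2 -0.01" --pt "0 0.03 -0.2 -0.01" --pt "0 0.03 -0.2 -0.01"

```text
time: 16.02
ee_pos: [0.4842, 0.1731, 0.1099]
tcp_rot: [-180.0, -0.1, 44.1]
wrist_force: [-0.9, 4.8, 3.9]
opening: 0.0421
grasp_force: 64.5
```

```bash
python3 - <<'E'
from h import *
o=get_obs(); print({k:np.round(o[k],3) for k in('ee_pos','tcp_rot','wrist_force','torque')})
E
```

```text
{'ee_pos': array([0.484, 0.173, 0.11 ]), 'tcp_rot': array([-1.79986e+02, -8.60000e-02,  4.41250e+01]), 'wrist_force': array([-0.927,  4.787,  3.921]), 'torque': array([ 1.18 ,  0.168, -0.008])}
```

servo_tool --pt "0 0.04 0 0" --pt "0 0.05 0 0" --pt "0 0.05 -0.05 0" --pt "0 0.05 -0.1 0" --pt "0 0.05 -0.15 0" --pt "0 0.05 -0.15 0" --pt "0 0.05 -0.15 0"

```text
time: 16.6
ee_pos: [0.4844, 0.1734, 0.109]
tcp_rot: [180.0, -0.1, 44.1]
wrist_force: [-1.8, 4.8, 10.4]
opening: 0.0419
grasp_force: 65.2
```

```bash
python3 - <<'E'
from h import *
o=get_obs(); print({k:np.round(o[k],4) for k in('ee_pos','tcp_rot','wrist_force','torque')})
E
```

```text
{'ee_pos': array([0.4844, 0.1734, 0.109 ]), 'tcp_rot': array([ 1.799692e+02, -1.013000e-01,  4.410370e+01]), 'wrist_force': array([-1.7792,  4.7559, 10.3816]), 'torque': array([ 0.7577,  0.443 , -0.1359])}
```

servo_tool --pt "-0.03 0.03 0 -0.01" --pt "-0.03 0.04 0 -0.02" --pt "-0.03 0.04 0 -0.03" --pt "-0.03 0.04 0 -0.03" --pt "-0.03 0.04 0 -0.03"

```text
time: 17.02
ee_pos: [0.4841, 0.1736, 0.108]
tcp_rot: [180.0, -0.0, 42.4]
wrist_force: [2.9, 3.3, 4.6]
opening: 0.042
grasp_force: 64.5
```

```bash
python3 - <<'E'
from h import *
o=get_obs(); print({k:np.round(o[k],4) for k in('ee_pos','tcp_rot','wrist_force','torque')})
E
```

```text
{'ee_pos': array([0.4841, 0.1736, 0.108 ]), 'tcp_rot': array([ 1.799719e+02, -4.550000e-02,  4.239120e+01]), 'wrist_force': array([2.9172, 3.2982, 4.6034]), 'torque': array([ 0.7728, -0.5424, -0.071 ])}
```

Turning further clockwise lets it settle, so I'll continue the same way.

servo_tool --pt "0.02 0.03 0 -0.01" --pt "0.02 0.04 -0.03 -0.02" --pt "0.02 0.04 -0.06 -0.02" --pt "0.02 0.04 -0.1 -0.02" --pt "0.02 0.04 -0.1 -0.02" --pt "0.02 0.04 -0.1 -0.02"

```text
time: 17.52
ee_pos: [0.4841, 0.1739, 0.1068]
tcp_rot: [180.0, -0.0, 41.2]
wrist_force: [2.7, 3.1, 2.4]
opening: 0.0421
grasp_force: 64.4
```

```bash
python3 - <<'E'
from h import *
o=get_obs(); print({k:np.round(o[k],4) for k in('ee_pos','tcp_rot','wrist_force','torque')})
E
```

```text
{'ee_pos': array([0.4841, 0.1739, 0.1068]), 'tcp_rot': array([ 1.799863e+02, -9.000000e-03,  4.124130e+01]), 'wrist_force': array([2.6705, 3.1154, 2.3994]), 'torque': array([ 0.4683, -0.6509, -0.0417])}
```

servo_tool --pt "0.03 0.03 -0.03 -0.01" --pt "0.03 0.03 -0.06 -0.01" --pt "0.03 0.03 -0.1 -0.01" --pt "0.03 0.03 -0.13 -0.01" --pt "0.03 0.03 -0.13 -0.01" --pt "0.03 0.03 -0.13 -0.01"

```text
time: 18.02
ee_pos: [0.4842, 0.1741, 0.1057]
tcp_rot: [180.0, -0.0, 40.7]
wrist_force: [1.0, -0.1, 5.6]
opening: 0.0423
grasp_force: 64.6
```

```bash
python3 - <<'E'
from h import *
o=get_obs(); print({k:np.round(o[k],4) for k in('ee_pos','tcp_rot','wrist_force','torque')})
E
```

```text
{'ee_pos': array([0.4842, 0.1741, 0.1057]), 'tcp_rot': array([ 1.799887e+02, -1.000000e-04,  4.066280e+01]), 'wrist_force': array([ 0.9612, -0.1126,  5.5971]), 'torque': array([ 0.1094, -0.3422, -0.0754])}
```

servo_tool --pt "0.01 0 -0.03 -0.01" --pt "0.01 0 -0.06 -0.02" --pt "0.01 0 -0.08 -0.02" --pt "0.01 0 -0.08 -0.02" --pt "0.01 0 -0.08 -0.02"

```text
time: 18.43
ee_pos: [0.4843, 0.1742, 0.1054]
tcp_rot: [180.0, -0.0, 39.5]
wrist_force: [-1.5, 1.7, 9.5]
opening: 0.0421
grasp_force: 65.0
```

```bash
python3 - <<'E'
from h import *
o=get_obs(); print({k:np.round(o[k],4) for k in('ee_pos','tcp_rot','wrist_force','torque')})
E
```

```text
{'ee_pos': array([0.4843, 0.1742, 0.1054]), 'tcp_rot': array([ 1.79985e+02, -3.20000e-02,  3.95136e+01]), 'wrist_force': array([-1.452 ,  1.7337,  9.4622]), 'torque': array([-0.0162,  0.0453,  0.0375])}
```

servo_tool --pt "0 0.01 -0.03 0.005" --pt "0 0.01 -0.06 0.008" --pt "0 0.01 -0.08 0.008" --pt "0 0.01 -0.08 0.008" --pt "0 0.01 -0.08 0.008" --pt "0 0.01 -0.08 0.008"

```text
time: 18.93
ee_pos: [0.4844, 0.1742, 0.1054]
tcp_rot: [180.0, -0.1, 39.9]
wrist_force: [-2.5, -1.0, 14.9]
opening: 0.0426
grasp_force: 65.7
```

```bash
python3 - <<'E'
from h import *
snap('side','s7.png'); o=get_obs(); print({k:np.round(o[k],4) for k in('ee_pos','tcp_rot','wrist_force','torque')})
E
```

```text
{'ee_pos': array([0.4844, 0.1742, 0.1054]), 'tcp_rot': array([ 1.799668e+02, -6.820000e-02,  3.993990e+01]), 'wrist_force': array([-2.5452, -0.4547, 15.1737]), 'torque': array([-0.153 ,  0.4217, -0.2613])}
```

The stop is hard at reading 0.1054, about 12 mm below the key-top stop, so it is home. I'll hold a steady push of about 20 N.

servo_tool --pt "-0.02 0 -0.01 0" --pt "-0.02 0 -0.01 0" --pt "-0.02 0 -0.01 0" --pt "-0.02 0 -0.01 0" --pt "-0.02 0 -0.01 0" --pt "-0.02 0 -0.01 0" --pt "-0.02 0 -0.01 0" --pt "-0.02 0 -0.01 0" --pt "-0.02 0 -0.01 0" --pt "-0.02 0 -0.01 0" --pt "-0.02 0 -0.01 0" --pt "-0.02 0 -0.01 0" --pt "-0.02 0 -0.01 0" --pt "-0.02 0 -0.01 0"

```text
time: 20.15
ee_pos: [0.4844, 0.1742, 0.1054]
tcp_rot: [179.9, -0.1, 39.9]
wrist_force: [-2.0, -0.1, 14.6]
opening: 0.0418
grasp_force: 65.7
```

servo_tool --pt "0 0 0.05 0" --pt "0 0 0.1 0" --pt "0 0 0.1 0" --pt "0 0 0.1 0" --pt "0 0 0.1 0"

```text
time: 20.57
ee_pos: [0.4844, 0.1742, 0.1054]
tcp_rot: [180.0, -0.0, 39.9]
wrist_force: [1.4, 0.7, 8.0]
opening: 0.0418
grasp_force: 64.9
```

servo_tool --pt "0 0 0.05 0" --pt "0 0 0.1 0" --pt "0 0 0.1 0" --pt "0 0 0.1 0"

```text
time: 20.9
ee_pos: [0.4842, 0.1742, 0.1055]
tcp_rot: [180.0, 0.0, 40.0]
wrist_force: [5.6, 0.7, 0.5]
opening: 0.0424
grasp_force: 64.2
```

servo_tool --pt "0 0 0 0" --pt "0 0 0 0" --pt "0 0 0 0" --pt "0 0 0 0" --pt "0 0 0 0" --pt "0 0 0 0" --pt "0 0 0 0" --pt "0 0 0 0" --claw 0

```text
time: 21.57
ee_pos: [0.4841, 0.1743, 0.1058]
tcp_rot: [-180.0, 0.0, 40.0]
wrist_force: [0.1, -0.5, -0.1]
opening: 0.0851
grasp_force: 0.0
```

servo_tool --pt "0 0 1 0" --pt "0 0 2 0" --pt "0 0 4 0" --pt "0 0 7 0" --pt "0 0 10 0" --pt "0 0 13 0" --pt "-4 2 15 0" --pt "-8 4 15 0" --pt "-12 7 15 0" --pt "-15 10 15 0" --pt "-17 13 15 0" --pt "-19 16 15 0" --pt "-20 20 15 0" --pt "-20 24 15 0" --pt "-20 24 15 0" --pt "-20 24 15 0" --pt "-20 24 15 0" --pt "-20 24 15 0"

```text
time: 23.07
ee_pos: [0.349, 0.3411, 0.2558]
tcp_rot: [-178.2, 0.1, 43.2]
wrist_force: [0.1, -0.8, -0.3]
opening: 0.0856
grasp_force: 0.0
```

```bash
python3 - <<'E'
from h import *
snap('side','s8.png'); snap('top','t8.png'); o=get_obs(); print({k:np.round(o[k],4) for k in('ee_pos','time','wrist_force')})
P=np.array([.4843,.1738,0])
print('side', [((proj('side',P+[0,0,z])[0]-[200,120])*4).round() for z in(.172,.158,.126,.112)])
print('top', [((proj('top',P+[0,0,z])[0]-[185,240])*4).round() for z in(.172,.158,.126)])
t=cv2.imread('pics/t8.png');s=cv2.imread('pics/s8.png')
cv2.imwrite('pics/c8.png',np.hstack([cv2.resize(i,None,fx=4,fy=4,interpolation=cv2.INTER_CUBIC) for i in(t[240:345,185:285],s[150:255,200:300])]))
E
```

```text
{'ee_pos': array([0.3488, 0.3409, 0.2558]), 'time': np.float64(23.1667), 'wrist_force': array([ 0.0628, -0.1134,  0.0218])}
side [array([169., 264.]), array([172., 283.]), array([177., 326.]), array([180., 345.])]
top [array([180., 190.]), array([184., 190.]), array([191., 192.])]
```

View pics/c8.png

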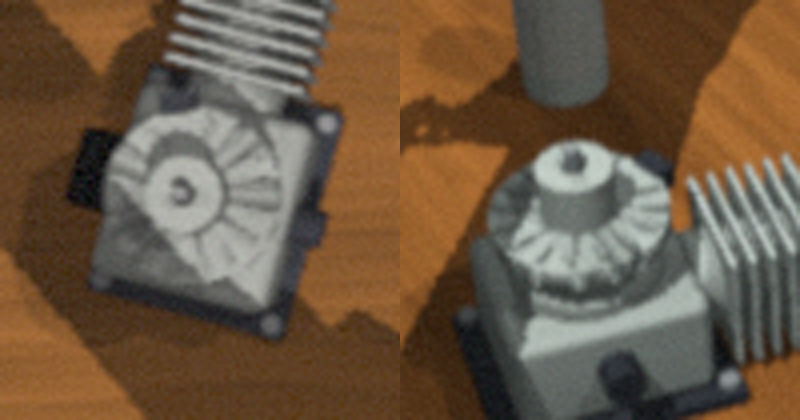

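The flywheel sits level on the collar, with the boss top at side crop (573,168) against an expected (572,163). The stub sticks out through it and the gripper is clear. I'm handing the job in.

```bash
python3 -c "
from workcell import *
print(job_done())"
```

```text
the job is handed in; nothing more can be done
None
```

The flywheel was keyed onto the shaft, pressed home with a steady push of about 20 N and released, and the job is handed in; the first try at gripping it missed and closed on top of the boss with about 10 N, before the second try held.

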